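Sort full and empty glass-stock tins by heft

ROBOT

A 7-joint arm with a two-finger parallel gripper is mounted at the origin on the work surface. World frame = base frame: x ahead of the robot, y to its left, z up, the work surface at z = 0. Lengths are in mm, angles in rad, forces in N, time in s.
With the tool pointing down it reaches from about 400 to 900 mm from the base axis. Payload 5.6 kg.
Tool frame: the origin (TCP) lies at the very end of the fingers, on their centre line; the grasp point (between the pads) lies 19 mm behind it (manip.pinch_z is the distance from the TCP to the grasp point, in mm); y points along the fingers, z is the direction in which the jaws open and shut, and the axes are right-handed (so a half turn about y gives the same grasp; the last joint's range is limited). The gripper opens to 92 mm and grips with 3 to 60 N. Pads are 20 mm wide; open, the fingers measure 128 mm over their backs; the gripper's body (75 mm by 189 mm) begins 69 mm behind the grasp point.
Start: joints at [-1.195, 0.468, -0.012, 1.603, 0.006, 1.071, -0.056], TCP at [264.372, 593.815, 214.592] pointing down, gripper open.
Joint ranges: [-2.53, 2.53], [-0.31, 2.02], [-1.57, 1.55], [0.28, 2.44], [-1.29, 4.43], [0.15, 1.84], [-2.92, 2.92]. Speed limits (rad/s): [2.57, 2.57, 3.14, 3.14, 3.14, 3.14, 3.14].

INTERFACE

Orientations are given as a rotation vector (axis times angle).
In Python, from cell import manip gives the robot as it stands.
- The arm moves only by the tool play_rows, never from a script. Its argument "steps" is a list that holds one entry, the list of rows, each a list of 6 numbers: the shift along the tool's x, y, z in units of 25 mm (1.0 is 25 mm), then the turn, a rotation vector about the tool's x, y, z in units of 10 degrees (1.0 is 10 degrees). In form: [[[dx, dy, dz, ax, ay, az], ...]]. A call has 1 to 10 rows; each row is the pose to reach, as a shift and turn from the pose commanded when the call began, along the tool's axes at that moment; what a row does not reach only later rows make up. A row lasts 1/8 s, in which the tool goes at most 62.5 mm and 10.7 degrees, less where a joint would pass 70% of its speed; a pose out of reach is approached as far as the arm can. A call with a gripper value outside its range is refused whole. "grip" is the opening, from 0 (shut) to 1 (fully open), set as the call begins (left out, the last holds). The fingers move at their own pace and stop on an object; "newtons" is the grip in N (left out, the last holds). Time passes only in rows, so rows that repeat a pose let the fingers close. It gives the time, the measured TCP pose, the force and the opening at its end, in the units of the state.
- manip.state(): the state, without advancing time (a new reading comes with each control period).
- manip.grab_frame(name): name is "scene" or "top"; returns a dict with "color" (420x560x3 uint8, blue, green, red), "z_map" (420x560 float32, mm along the optical axis (not along the pixel's ray), 0 where there is no reading), "fx", "fy", "cx", "cy" (pixels), "rvec" (rotation vector, rad) and "tvec" (3), from world to camera coordinates, as OpenCV has them. Camera axes: x right, y down, z forward; pixel columns grow to the right and rows downward; lengths in mm; the calibration is good to about 2 mm. A picture is of the moment at which its call begins.
- manip.close_job(): hands the job in, once; it reports no verdict.
The state is a dict: "time": time; "q": joint angles; "joint_vel": joint speeds; "joint_efforts": joint torques, N m; "tool_pos": TCP position; "tcp_rot": TCP orientation; "ft_force": force on the tool from outside, world axes, zero at the start; "moment": the same for the moment, N m; "grip_width": finger opening in mm.
Only numpy, scipy, OpenCV 4.12 (cv2) and the standard library are available. Lean on these libraries where they do the work, as an engineer would, in place of code of your own. Each camera call takes 0.05 s, during which the arm holds its last target.

TASK

Of the three identical closed tins on the glass table some are full of glass rondels and some are as good as empty: lift each to feel which it is. Put every heavy tin in the rack with the solid disc on its roof and every light one in the rack with the open ring, standing upright on the table, end first, and pushed in under the roof right up to the back stop. Do not tip a tin over, leave the other things on the table where they are, and let go of everything at the end.

Things in the scene. Friction and masses are not known exactly. Their poses are not given: they have to be found in the camera images.
- tin_a_mid (a point): one of three identical closed metal tins, 110 mm long (x axis) x 60 wide (y) x 70 tall (z up), standing on the table; the point is its centre, 35 mm up. Hidden in it, with slight play, is a stack of glass rondels (full tin, 0.62 to 0.68 kg in all) or an empty insert (0.17 to 0.23 kg). The name says nothing of the fill; one or two tins are full. One starts mid-table, one left, one right.
- tin_b_mid (a point): one of three identical closed metal tins, 110 mm long (x axis) x 60 wide (y) x 70 tall (z up), standing on the table; the point is its centre, 35 mm up. Hidden in it, with slight play, is a stack of glass rondels (full tin, 0.62 to 0.68 kg in all) or an empty insert (0.17 to 0.23 kg). The name says nothing of the fill; one or two tins are full. One starts mid-table, one left, one right.
- tin_c_mid (a point): one of three identical closed metal tins, 110 mm long (x axis) x 60 wide (y) x 70 tall (z up), standing on the table; the point is its centre, 35 mm up. Hidden in it, with slight play, is a stack of glass rondels (full tin, 0.62 to 0.68 kg in all) or an empty insert (0.17 to 0.23 kg). The name says nothing of the fill; one or two tins are full. One starts mid-table, one left, one right.
- rack_disc: fixed floorless steel rack with a solid disc badge 60 mm across on its roof. Origin: on the table, mid-bay; x axis into the bay (away from the robot), y left. Open mouth at x -62 mm, back stop's face at +62, side walls at y +-75, all 30 mm high, 6 thick; wire roof from x -36 to 68, underside 77 up, badge top 88 up. Takes two tins side by side, long sides along x; one at the back stop has its centre at x +7, its near end at x -48.
- rack_ring: fixed floorless steel rack with an open ring badge 60 mm across on its roof. Origin: on the table, mid-bay; x axis into the bay (away from the robot), y left. Open mouth at x -62 mm, back stop's face at +62, side walls at y +-75, all 30 mm high, 6 thick; wire roof from x -36 to 68, underside 77 up, badge top 88 up. Takes two tins side by side, long sides along x; one at the back stop has its centre at x +7, its near end at x -48.
- crescent_mid (a point): pale yellow glass crescent lying flat, about 110 mm tip to tip, 5 mm thick. A bystander, to be left alone; the point is about its middle.
- glass_square_mid (a point): teal cathedral glass square lying flat, 90 x 90 x 4 mm. A bystander, to be left alone; the point is about its middle.
- straightedge_mid (a point): cork-backed steel straightedge lying flat behind the racks, 200 x 34 x 6 mm. A bystander, to be left alone; the point is about its middle.
- bit_mid (a point): steel grinder bit standing in its grey plastic sleeve between the two racks, 26 mm diameter, 70 mm tall. A bystander, to be left alone; the point is about its middle.
- jar_mid (a point): closed jar, 60 mm diameter, 85 mm tall, beyond the racks' left side. A bystander, to be left alone; the point is about its middle.
- brush_mid (a point): bench brush lying flat, 170 mm long. A bystander, to be left alone; the point is about its middle.
There are look-alikes about, which are no part of the job. What is shaped like the part that bears tin_c_mid but blue or purple is not meant.

How it is judged (in metres and radians):
At the end, for the whole second after the job is handed in: Each heavy tin (over 0.43 kg) is in the disc rack and each light tin in the ring rack, its centre within 10 mm of where it touches the back stop and between the side walls, standing upright (within 0.1 rad) on the table and at rest (((x of tin_a_mid in the frame of rack_disc between -0.003 and 0.015 m and y of tin_a_mid in the frame of rack_disc between -0.06 and 0.06 m and contact force between tin_a and table above 4.2 N) or (x of tin_a_mid in the frame of rack_ring between -0.003 and 0.015 m and y of tin_a_mid in the frame of rack_ring between -0.06 and 0.06 m and contact force between tin_a and table between 0.8 and 4.2 N)) and height (world z) of each of tin_a_mid, tin_b_mid, tin_c_mid below 0.04 m and angle between each of tin_a_mid, tin_b_mid, tin_c_mid's own z axis and vertical below 0.1 rad and linear speed of each of tin_a, tin_b, tin_c below 0.02 m/s and ((x of tin_b_mid in the frame of rack_disc between -0.003 and 0.015 m and y of tin_b_mid in the frame of rack_disc between -0.06 and 0.06 m and contact force between tin_b and table above 4.2 N) or (x of tin_b_mid in the frame of rack_ring between -0.003 and 0.015 m and y of tin_b_mid in the frame of rack_ring between -0.06 and 0.06 m and contact force between tin_b and table between 0.8 and 4.2 N)) and ((x of tin_c_mid in the frame of rack_disc between -0.003 and 0.015 m and y of tin_c_mid in the frame of rack_disc between -0.06 and 0.06 m and contact force between tin_c and table above 4.2 N) or (x of tin_c_mid in the frame of rack_ring between -0.003 and 0.015 m and y of tin_c_mid in the frame of rack_ring between -0.06 and 0.06 m and contact force between tin_c and table between 0.8 and 4.2 N))).
It fails at once if a tin was tipped over (angle between any of tin_a_mid, tin_b_mid, tin_c_mid's own z axis and vertical above 0.6 rad).
It fails at once if a bystander was shoved more than 30 mm (distance of any of crescent_mid, glass_square_mid, straightedge_mid, bit_mid, jar_mid, brush_mid from where it was at the start of the episode above 0.03 m).
It also fails if it takes over 72 s, if anything falls off the work surface, if the arm or the gripper's body presses on something with over 40 N, if the wrist force passes 120 N, or if a joint passes its speed limit or range.

## Working session

There is one attempt and no reset: what is moved stays moved. The work goes in short steps, Python scripts to look and compute and a tool call to move; the robot and the scene stay as the last step left them, time stands still between calls to the robot, and variables do not carry over. Pictures are saved under pics/ and viewed, and the job is handed in when it is done.

Besides the shell and the picture viewer there is one more tool, called after ">>>" in YAML: its name, and indented under it one key for each argument. play_rows: Moves the arm, as the interface text tells. Its arguments: {"type":"object","properties":{"steps":{"type":"array","items":{"type":"array","items":{"type":"array","items":{"type":"number"}}}},"grip":{"type":"number"},"newtons":{"type":"number"}},"required":["steps"]}

```bash
ls; mkdir -p pics
python3 - <<'E'
from cell import manip
import cv2,numpy as np,pickle
s=manip.state()
print({k:np.round(v,3).tolist() for k,v in s.items()})
for n in("scene","top"):
    f=manip.grab_frame(n); pickle.dump(f,open(f"{n}0.pkl","wb"))
    cv2.imwrite(f"pics/{n}0.png",f["color"])
    print(n,f["fx"],f["fy"],f["cx"],f["cy"],f["rvec"],f["tvec"])
E
```

```text
pics
{'time': 0.0, 'q': [-1.195, 0.468, -0.012, 1.604, 0.006, 1.071, -0.056], 'joint_vel': [-0.001, -0.001, 0.0, -0.001, -0.003, 0.001, 0.0], 'joint_efforts': [-0.001, -52.057, -0.013, -24.374, -0.057, 0.017, 0.0], 'tool_pos': [264.18, 593.257, 213.658], 'tcp_rot': [-1.547, 0.329, -0.328], 'ft_force': [-0.057, -0.494, 0.882], 'moment': [-0.066, -0.008, 0.012], 'grip_width': 91.893}
scene 403.62115066468033 403.62115066468033 270.1391001236755 213.25946668636166 [ 0.8854047   2.46130454 -1.16031765] [ 395.00877995 -191.58105192 1351.54381953]
top 539.9244656111388 539.9244656111388 280.7677339784751 206.33881072522678 [ 2.1753603  -2.13626123  0.13475906] [  20.60255237  525.95761658 1344.71529887]
```

View pics/scene0.png

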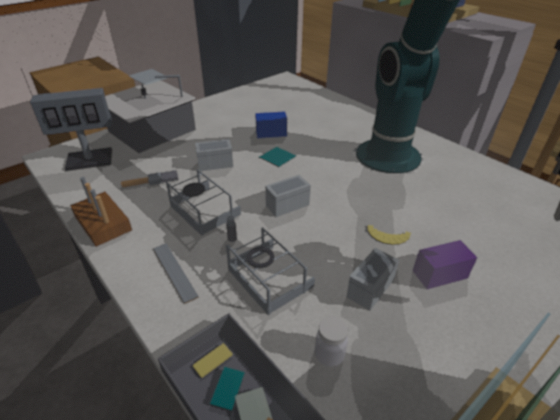

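View pics/top0.png

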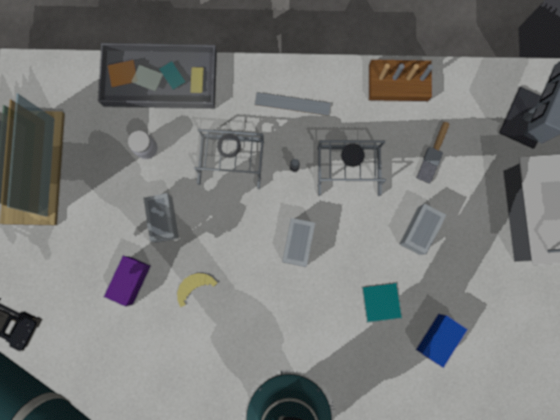

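```bash
cat > h.py <<'E'
import cv2,numpy as np,pickle
def ld(n): return pickle.load(open(n,"rb"))
def RT(f): return cv2.Rodrigues(np.array(f["rvec"]))[0],np.array(f["tvec"]).ravel()
def ray(f,uv,z):
    R,t=RT(f); uv=np.atleast_2d(uv).astype(float)
    d=np.c_[(uv[:,0]-f["cx"])/f["fx"],(uv[:,1]-f["cy"])/f["fy"],np.ones(len(uv))]@R
    c=-R.T@t
    return c+d*((z-c[2])/d[:,2])[:,None]
def cloud(f):
    R,t=RT(f); z=f["z_map"]; v,u=np.mgrid[:z.shape[0],:z.shape[1]]
    P=np.stack([(u-f["cx"])/f["fx"]*z,(v-f["cy"])/f["fy"]*z,z],-1)
    return (P-t)@R
def proj(f,P):
    R,t=RT(f); p=np.atleast_2d(P)@R.T+t
    return np.c_[p[:,0]/p[:,2]*f["fx"]+f["cx"],p[:,1]/p[:,2]*f["fy"]+f["cy"]]
E
python3 - <<'E'
from h import *
f=ld("top0.pkl"); 
def up(im,g=1.8): return np.clip(im.astype(float)*g,0,255).astype(np.uint8)
c=f["color"][90:310,90:490]; cv2.imwrite("pics/topz.png",cv2.resize(up(c,1.5),None,fx=2,fy=2,interpolation=cv2.INTER_CUBIC))
s=ld("scene0.pkl"); c=s["color"][110:330,130:490]; cv2.imwrite("pics/scz.png",cv2.resize(up(c,1.5),None,fx=2.2,fy=2.2,interpolation=cv2.INTER_CUBIC))
for n,ff in(("t",f),("s",s)):
    C=cloud(ff); print(n,(ff["z_map"]>0).mean(), np.percentile(C[...,2][ff["z_map"]>0],[5,25,50,75,95]))
C=cloud(f)
h=np.clip(C[...,2],-10,150); h[f["z_map"]==0]=-10
hh=((h+10)/160*255).astype(np.uint8)
cv2.imwrite("pics/toph.png",cv2.resize(cv2.applyColorMap(hh[90:310,90:490],cv2.COLORMAP_JET),None,fx=2,fy=2,interpolation=cv2.INTER_NEAREST))
# components with height 62..76
m=((h>60)&(h<80)).astype(np.uint8)
n,l,st,ce=cv2.connectedComponentsWithStats(m)
for i in range(1,n):
    if st[i,4]>80:
        p=C[l==i]; r=cv2.minAreaRect(p[:,:2].astype(np.float32)); print(ce[i].round(),st[i,4],np.median(p[:,2]).round(1),np.round(r[0],1),np.round(r[1],1),round(r[2],1))
E
```

```text
t 0.9959948979591837 [-7.50971909e+02 -2.71738136e+00  3.86309990e-01  4.04070984e+00
  1.25618293e+02]
s 0.9959778911564626 [-748.81597465  -46.67482324    1.00863873   14.90606966  197.41185683]
[ 42. 163.] 373 69.9 [619.8 630.2] [259.5   7.1] 0.2
[520. 213.] 358 70.4 [ 516.2 -562.4] [239.9   8.1] 5.1
[158. 217.] 1110 70.9 [489.3 333.7] [110.8  61.9] 10.6
[424. 229.] 1115 69.7 [ 471.7 -327.2] [ 62.4 110.9] 62.7
[298. 242.] 1087 70.2 [432.9 -13.8] [ 60.6 110.8] 79.5
[124. 281.] 1175 70.9 [331.1 410.6] [ 61.7 110.5] 67.8
[444. 341.] 1222 69.7 [ 201.3 -369.4] [ 62.9 110.1] 57.1
[286. 400.] 88 69.2 [49.6  6.5] [ 32.6 112.2] 5.0
```

View pics/topz.png

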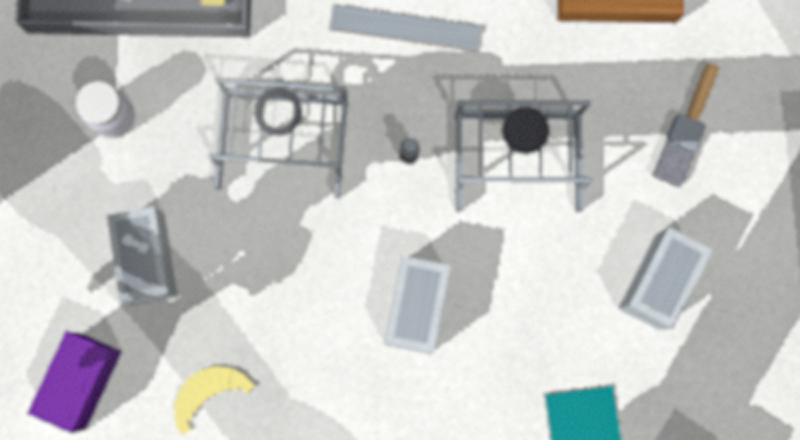

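View pics/scz.png

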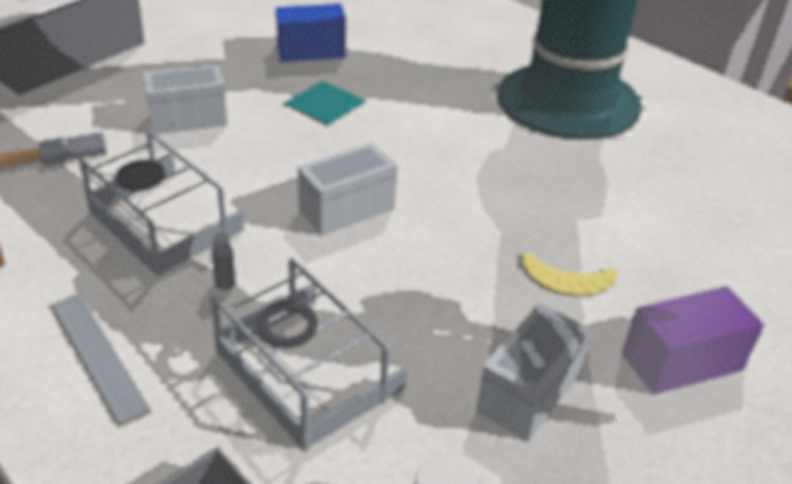

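View pics/toph.png

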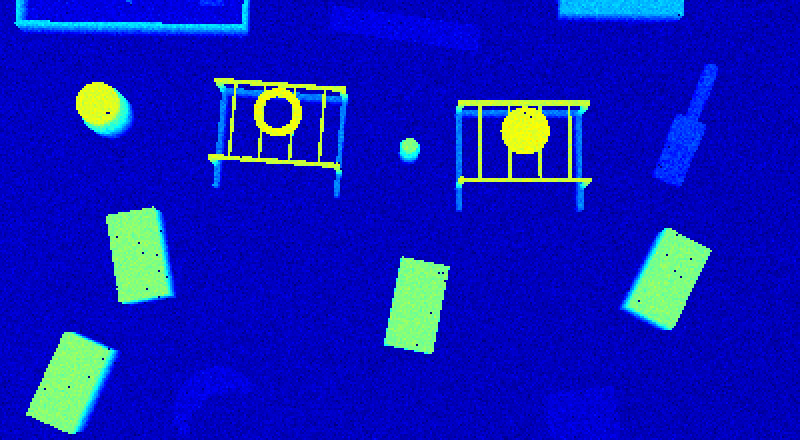

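Run:
```python
from h import *
from scipy.spatial.transform import Rotation as Rn
from cell import manip
f=ld("top0.pkl"); C=cloud(f); z=C[...,2]; ok=f["z_map"]>0
for nm,(u0,u1,v0,v1) in dict(ring=(190,272,112,190),disc=(310,392,125,200)).items():
    sub=np.zeros_like(ok); sub[v0:v1,u0:u1]=1
    for a,b in((76,95),(20,40)):
        p=C[sub&ok&(z>a)&(z<b)]
        r=cv2.minAreaRect(p[:,:2].astype(np.float32))
        print(nm,a,len(p),np.median(p[:,2]).round(1),np.round(r[0],1),np.round(r[1],1),round(r[2],1), cv2.boxPoints(r).round(0).tolist())
g=C[ok&(abs(z)<15)]
s=manip.state(); R=Rn.from_rotvec(s["tcp_rot"]).as_matrix(); print(R.round(3))
# tins: scene cam check
sc=ld("scene0.pkl"); D=cloud(sc); okd=sc["z_map"]>0
for c in((489.3,333.7),(471.7,-327.2),(432.9,-13.8)):
    for n,cl,o in(("t",C,ok),("s",D,okd)):
        p=cl[o&(np.hypot(cl[...,0]-c[0],cl[...,1]-c[1])<75)&(cl[...,2]>66)&(cl[...,2]<76)]
        r=cv2.minAreaRect(p[:,:2].astype(np.float32)); print(n,len(p),p.mean(0).round(1),np.round(r[0],1),np.round(r[1],1),round(r[2],1))
```

```text
ring 76 765 83.8 [656.6 164.1] [163.2 105.3] 86.9 [[600.0, 85.0], [705.0, 80.0], [713.0, 243.0], [608.0, 248.0]]
ring 20 362 29.6 [644.  164.2] [163.8 131.4] 86.6 [[574.0, 86.0], [705.0, 79.0], [714.0, 242.0], [583.0, 250.0]]
disc 76 978 84.1 [ 638.7 -144.5] [104.5 164.2] 1.2 [[585.0, -64.0], [588.0, -228.0], [693.0, -225.0], [689.0, -61.0]]
disc 20 379 28.6 [ 625.6 -145.2] [131.3 162.5] 0.9 [[559.0, -65.0], [561.0, -227.0], [692.0, -225.0], [690.0, -63.0]]
[[ 0.914 -0.001  0.407]
 [-0.407 -0.001  0.914]
 [ 0.    -1.    -0.002]]
t 1021 [488.9 333.7  71. ] [489.3 334.1] [110.8  61.2] 10.7
s 1120 [493.6 333.6  71.1] [489.8 331.8] [116.   60.4] 11.2
t 988 [ 471.5 -326.2   70.1] [ 471.9 -326.7] [ 61.  110.5] 63.2
s 384 [ 474.3 -325.1   71.3] [ 472.  -329.2] [ 67.8 109.4] 61.7
t 1013 [432.5 -14.   70.5] [433.2 -14.4] [ 59.6 109.9] 79.7
s 586 [436.7 -13.7  71.1] [433.5 -15.8] [ 63.7 112.5] 79.5
```

```bash
cat > g.py <<'E'
from h import *
from cell import manip
from scipy.spatial.transform import Rotation as Rn
import sys
RACK=dict(ring=(640.8,164.7,-3.25),disc=(622.7,-145.0,1.05))
def rk(n,x,y):
    a=np.radians(RACK[n][2]); return RACK[n][0]+x*np.cos(a)-y*np.sin(a),RACK[n][1]+x*np.sin(a)+y*np.cos(a)
def st():
    s=manip.state(); R=Rn.from_rotvec(s["tcp_rot"]).as_matrix()
    print("t %.2f pos %s yaw %.1f F %s w %.1f q %s"%(s["time"],np.round(s["tool_pos"],1),np.degrees(np.arctan2(R[1,0],R[0,0])),np.round(s["ft_force"],2),s["grip_width"],np.round(s["q"],2)))
    return s
def rows(*T):
    s=st(); p=np.array(s["tool_pos"]); R=Rn.from_rotvec(s["tcp_rot"])
    for x,y,z,yaw in T:
        d=R.inv().apply(np.array([x,y,z])-p)/25
        c,sn=np.cos(np.radians(yaw)),np.sin(np.radians(yaw))
        G=Rn.from_matrix(np.array([[c,0,-sn],[sn,0,c],[0,-1,0]]))
        rv=np.degrees((R.inv()*G).as_rotvec())/10
        print("[%s]"%", ".join("%.2f"%v for v in np.r_[d,rv]), "dist %.0f"%(25*np.linalg.norm(d)))
E
python3 - <<'E'
from g import *
rows((489.3,333.5,150,10.7))
E
```

```text
t 0.10 pos [264.2 593.3 213.7] yaw -24.0 F [ 0.51 -0.22 -0.04] w 91.7 q [-1.19  0.47 -0.01  1.6   0.01  1.07 -0.06]
[12.45, 2.56, -5.83, 0.01, -3.47, -0.00] dist 350
```

>>> play_rows:
  steps:
    - [[2,0.4,-1,0,-0.6,0],[4.2,0.8,-2,0,-1.2,0],[6.4,1.3,-3,0,-1.8,0],[8.6,1.8,-4,0,-2.4,0],[10.6,2.2,-5,0,-3,0],[12,2.5,-5.6,0,-3.4,0],[12.45,2.56,-5.83,0,-3.47,0],[12.45,2.56,-5.83,0,-3.47,0]]
  grip: 1

```text
time: 1.1
tool_pos: [489.2, 334.2, 150.4]
tcp_rot: [-1.566, -0.145, 0.146]
ft_force: [0.4, 0.1, -0.1]
grip_width: 92.1
```

Run:
```python
from g import *
rows((489.3,333.5,22,10.7))
```

```text
t 1.10 pos [489.2 334.2 150.4] yaw 10.6 F [ 0.44  0.09 -0.06] w 92.1 q [-0.61  0.45 -0.05  1.8   0.03  0.9   1.08]
[0.00, 5.14, -0.03, -0.00, -0.01, -0.00] dist 128
```

>>> play_rows:
  steps:
    - [[0,1.2,0,0,0,0],[0,2.6,0,0,0,0],[0,4,0,0,0,0],[0,4.8,0,0,0,0],[0,5.14,0,0,0,0],[0,5.14,0,0,0,0]]

```text
time: 1.85
tool_pos: [489.3, 334.8, 22.3]
tcp_rot: [-1.565, -0.147, 0.147]
ft_force: [-0.7, -0.4, 0.2]
grip_width: 91.8
```

>>> play_rows:
  steps:
    - [[0,0,0,0,0,0],[0,0,0,0,0,0],[0,0,0,0,0,0],[0,0,0,0,0,0],[0,0,0,0,0,0]]
  grip: 0.5
  newtons: 35

```text
time: 2.48
tool_pos: [489.8, 333.9, 22.6]
tcp_rot: [-1.566, -0.147, 0.146]
ft_force: [-0.8, -2.6, 5.6]
grip_width: 60.2
```

>>> play_rows:
  steps:
    - [[0,-0.3,0,0,0,0],[0,-0.8,0,0,0,0],[0,-1.3,0,0,0,0],[0,-1.5,0,0,0,0],[0,-1.5,0,0,0,0],[0,-1.5,0,0,0,0],[0,-1.5,0,0,0,0]]
  grip: 0.4

```text
time: 3.35
tool_pos: [489.2, 333.9, 59.2]
tcp_rot: [-1.566, -0.146, 0.147]
ft_force: [0.6, -0.3, -2.1]
grip_width: 60.3
```

Run:
```python
from g import *
rows((*rk("disc",-75,37),55,1.05),(*rk("ring",-75,37),55,-3.25))
f=manip.grab_frame("scene"); cv2.imwrite("pics/s1.png",f["color"])
st()
```

```text
t 3.35 pos [489.2 333.9  59.2] yaw 10.7 F [ 0.56 -0.34 -2.1 ] w 60.3 q [-0.62  0.57 -0.05  1.85  0.04  0.72  1.07]
[-1.02, 0.17, -17.85, 0.00, 0.96, -0.00] dist 447
[2.15, 0.17, -5.62, 0.00, 1.39, -0.00] dist 150
t 3.40 pos [489.2 333.9  59.2] yaw 10.7 F [ 0.2   0.75 -1.14] w 59.9 q [-0.62  0.57 -0.05  1.85  0.04  0.72  1.07]
```

View pics/s1.png

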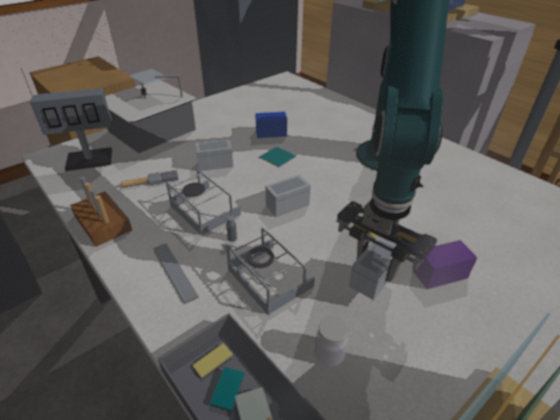

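>>> play_rows:
  steps:
    - [[0.2,0,-0.7,0,0.2,0],[0.6,0,-1.8,0,0.5,0],[1,0.1,-3,0,0.8,0],[1.5,0.1,-4.2,0,1.1,0],[1.9,0.15,-5.1,0,1.3,0],[2.15,0.17,-5.5,0,1.39,0],[2.15,0.17,-5.62,0,1.39,0],[2.15,0.17,-5.62,0,1.39,0],[2.15,0.17,-5.62,0,1.39,0]]

```text
time: 4.53
tool_pos: [554.3, 214.8, 52.7]
tcp_rot: [-1.565, 0.057, -0.019]
ft_force: [-28.7, 16.2, 5.3]
grip_width: 59.9
```

Run:
```python
from g import *
rows((*rk("ring",-75,37),23,-3.25))
```

```text
t 4.53 pos [554.3 214.8  52.7] yaw -2.8 F [-28.66  16.16   5.31] w 59.9 q [-0.42  0.59  0.01  1.83 -0.03  0.74  1.13]
[0.60, 1.17, -0.33, -0.02, 0.05, -0.14] dist 34
```

>>> play_rows:
  steps:
    - [[-0.6,-0.2,0,0,0,0],[-1.2,-0.2,0,0,0,0],[-1.8,0,0,0,0,0],[-2,0,0,0,0,0],[-2,0,0,0,0,0]]

```text
time: 5.15
tool_pos: [518.5, 208.6, 55.4]
tcp_rot: [-1.57, 0.044, -0.044]
ft_force: [-0.6, 0.0, -1.9]
grip_width: 59.7
```

Run:
```python
from g import *
rows((*rk("ring",-125,37),26,-3.25),(*rk("ring",-125,37),23,-3.25))
f=manip.grab_frame("scene"); cv2.imwrite("pics/s2.png",cv2.resize(f["color"][150:350,180:460],None,fx=2.8,fy=2.8))
f=manip.grab_frame("top"); cv2.imwrite("pics/t2.png",cv2.resize(f["color"][90:310,90:490],None,fx=2,fy=2))
```

```text
t 5.15 pos [518.5 208.6  55.4] yaw -3.2 F [-0.63  0.03 -1.94] w 59.7 q [-0.46  0.53  0.02  1.94 -0.01  0.67  1.08]
[-0.02, 1.18, 0.01, 0.00, 0.00, 0.00] dist 29
[-0.02, 1.30, 0.01, 0.00, 0.00, 0.00] dist 32
```

View pics/s2.png

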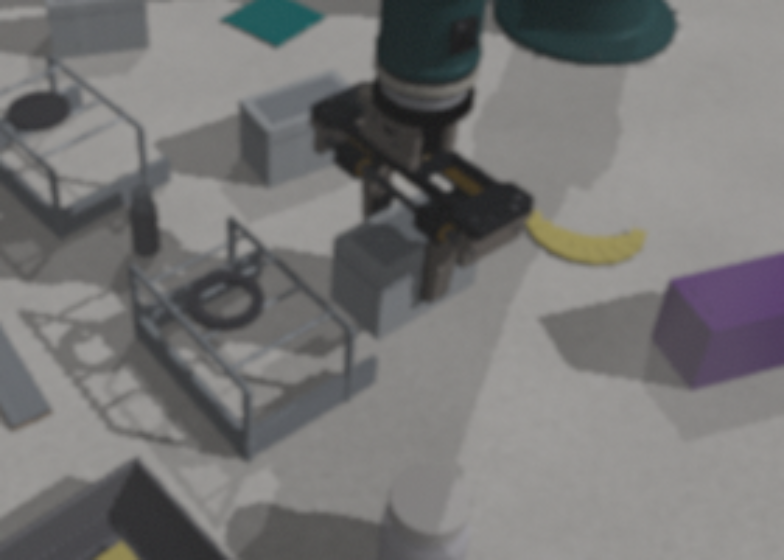

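View pics/t2.png

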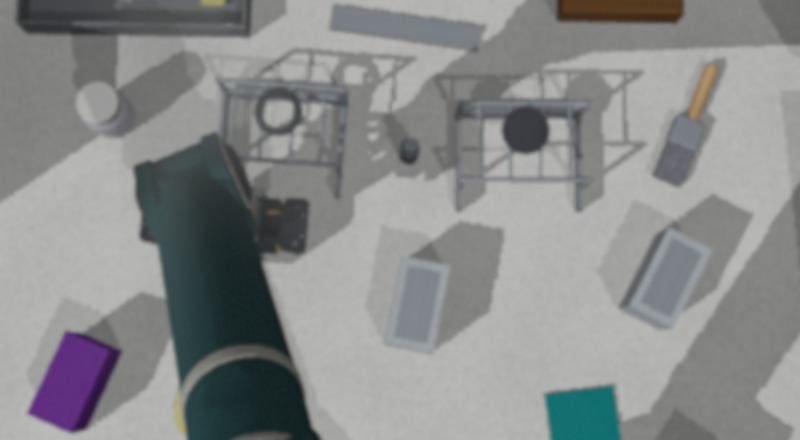

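Run:
```python
from g import *
s=st(); f=manip.grab_frame("scene"); D=cloud(f); 
a=np.radians(-3.25); d=D-np.array(s["tool_pos"]); lx=d[...,0]*np.cos(a)+d[...,1]*np.sin(a); ly=-d[...,0]*np.sin(a)+d[...,1]*np.cos(a)
m=(f["z_map"]>0)&(lx>-20)&(lx<75)&(abs(ly)<50)&(D[...,2]>15)&(D[...,2]<115)
front=m&(lx>35)&(abs(ly)<29)
top=front&(D[...,2]>90)
for n,mm in(("top",top),("front",front&(D[...,2]<85)&(D[...,2]>45))):
    if mm.sum()<10: print(n,mm.sum()); continue
    P=np.c_[lx[mm],ly[mm],D[...,2][mm]]; print(n,len(P),P.mean(0).round(1),P.min(0).round(1),P.max(0).round(1))
    if n=="top": print("z fit",np.linalg.lstsq(np.c_[P[:,:2],np.ones(len(P))],P[:,2],rcond=None)[0].round(3))
    else: print("x fit",np.linalg.lstsq(np.c_[P[:,1:],np.ones(len(P))],P[:,0],rcond=None)[0].round(3))
```

```text
t 5.25 pos [519.2 208.7  55.5] yaw -3.2 F [ 0.08 -0.49 -2.07] w 59.8 q [-0.46  0.53  0.02  1.94 -0.01  0.67  1.08]
top 250 [ 47.    1.5 101.7] [ 35.  -28.6  90.2] [ 55.2  28.8 107.7]
z fit [-4.20000e-01 -1.00000e-02  1.21379e+02]
front 248 [52.3  2.7 65.2] [ 35.  -28.8  45.1] [55.  29.  84.9]
x fit [-6.8000e-02 -9.0000e-03  5.3111e+01]
```

>>> play_rows:
  steps:
    - [[0,0.5,0,0,0,0],[0,1,0,0,0,0],[0,1.25,0,0,0,0],[0,1.29,0,0,0,0],[0.6,1.29,0,0,0,0],[1.3,1.29,0,0,0,0],[1.9,1.29,0,0,0,0],[2,1.29,0,0,0,0],[2,1.29,0,0,0,0],[2,1.3,0,0,0,0]]

```text
time: 6.55
tool_pos: [567.7, 206.2, 22.7]
tcp_rot: [-1.57, 0.044, -0.043]
ft_force: [-0.2, 0.7, -1.9]
grip_width: 59.9
```

>>> play_rows:
  steps:
    - [[0,0,0,0,0,0],[0,0,0,0,0,0],[0,0,0,0,0,0],[0,0,0,0,0,0]]
  grip: 1

```text
time: 7.05
tool_pos: [568.4, 206.0, 23.0]
tcp_rot: [-1.57, 0.044, -0.044]
ft_force: [0.4, 0.4, 0.1]
grip_width: 91.9
```

Run:
```python
from g import *
x,y=rk("ring",-75,37); x2,y2=rk("ring",-175,37); x3,y3=rk("ring",-48-10-2,37)
rows((x,y,100,-3.25),(x2,y2,100,-3.25),(x2,y2,16,-3.25))
```

```text
t 7.05 pos [568.4 206.   23. ] yaw -3.2 F [0.41 0.45 0.06] w 91.9 q [-0.42  0.64  0.02  1.83 -0.02  0.67  1.13]
[-0.01, -3.08, -0.01, -0.00, 0.01, 0.00] dist 77
[-4.01, -3.08, -0.00, -0.00, 0.01, 0.00] dist 127
[-4.01, 0.28, -0.00, -0.00, 0.01, 0.00] dist 101
```

>>> play_rows:
  steps:
    - [[-0.8,0,0,0,0,0],[-2,0,0,0,0,0],[-3.2,0,0,0,0,0],[-4,0,0,0,0,0],[-4,0,0,0,0,0]]

```text
time: 7.68
tool_pos: [467.4, 211.9, 23.0]
tcp_rot: [-1.57, 0.043, -0.042]
ft_force: [-0.5, -0.5, -0.4]
grip_width: 91.9
```

>>> play_rows:
  steps:
    - [[0,0.28,0,0,0,0],[0,0.28,0,0,0,0],[0,0.28,0,0,0,0],[0,0.28,0,0,0,0],[0,0.28,0,0,0,0]]
  grip: 0.2

```text
time: 8.3
tool_pos: [468.7, 211.6, 15.9]
tcp_rot: [-1.57, 0.044, -0.044]
ft_force: [1.1, -0.5, 0.0]
grip_width: 44.2
```

Run:
```python
from g import *
f=manip.grab_frame("scene"); cv2.imwrite("pics/s3.png",cv2.resize(f["color"][150:350,180:460],None,fx=2.8,fy=2.8))
rows((*rk("ring",-62,37),16,-3.25))
```

```text
t 8.35 pos [468.6 211.6  15.9] yaw -3.2 F [-0.5   0.24 -0.84] w 39.9 q [-0.5   0.55  0.01  2.06 -0.01  0.54  1.04]
[4.50, -0.00, -0.01, -0.00, 0.00, 0.00] dist 113
```

View pics/s3.png

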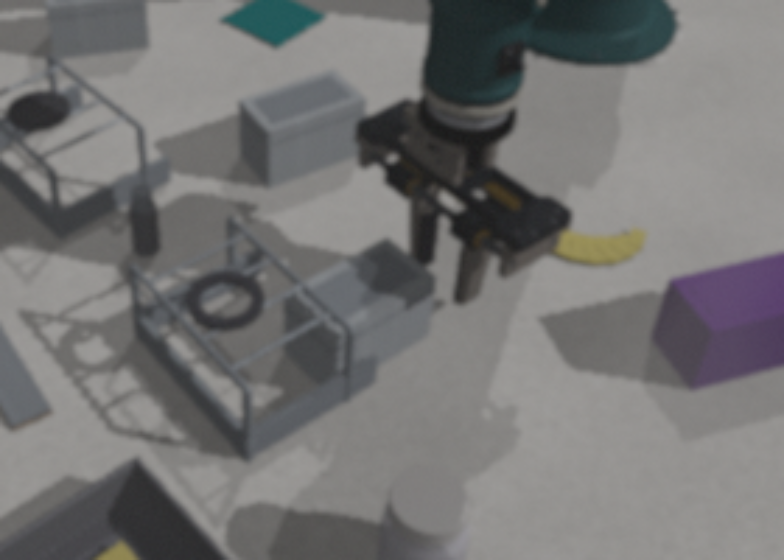

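>>> play_rows:
  steps:
    - [[0,0,0,0,0,0],[0,0,0,0,0,0],[0.5,0,0,0,0,0],[1,0,0,0,0,0],[1.7,0,0,0,0,0],[2.4,0,0,0,0,0],[3.1,0,0,0,0,0],[3.8,0,0,0,0,0],[4.3,0,0,0,0,0],[4.5,0,0,0,0,0]]

```text
time: 9.6
tool_pos: [581.5, 204.9, 15.7]
tcp_rot: [-1.571, 0.045, -0.044]
ft_force: [-2.9, -0.0, 1.6]
grip_width: 18.4
```

>>> play_rows:
  steps:
    - [[0.1,0,0,0,0,0],[0.16,0,0,0,0,0],[0.16,0,0,0,0,0]]

```text
time: 9.98
tool_pos: [584.7, 205.1, 15.8]
tcp_rot: [-1.57, 0.044, -0.044]
ft_force: [-0.7, 0.8, -0.3]
grip_width: 18.0
```

Run:
```python
from g import *
st()
f=manip.grab_frame("scene"); cv2.imwrite("pics/s4.png",cv2.resize(f["color"][150:350,180:460],None,fx=2.8,fy=2.8))
st()
D=cloud(f);a=np.radians(-3.25);d=D-np.array([*RACK["ring"][:2],0]);lx=d[...,0]*np.cos(a)+d[...,1]*np.sin(a); ly=-d[...,0]*np.sin(a)+d[...,1]*np.cos(a)
m=(f["z_map"]>0)&(abs(lx)<75)&(abs(ly)<72)&(abs(D[...,2]-70)<4)
print(m.sum(),np.percentile(lx[m],[1,5,50,95,99]).round(1),np.percentile(ly[m],[1,5,50,95,99]).round(1))
```

```text
t 9.97 pos [584.7 205.1  15.8] yaw -3.2 F [-0.7   0.83 -0.32] w 18.0 q [-0.4   0.67  0.02  1.8  -0.02  0.68  1.14]
t 10.03 pos [584.7 205.1  15.8] yaw -3.2 F [-0.22  0.11 -0.31] w 18.4 q [-0.4   0.67  0.02  1.8  -0.02  0.68  1.14]
826 [-53.5 -46.5   7.2  53.1  61.7] [10.7 15.1 40.2 65.6 66.6]
```

View pics/s4.png

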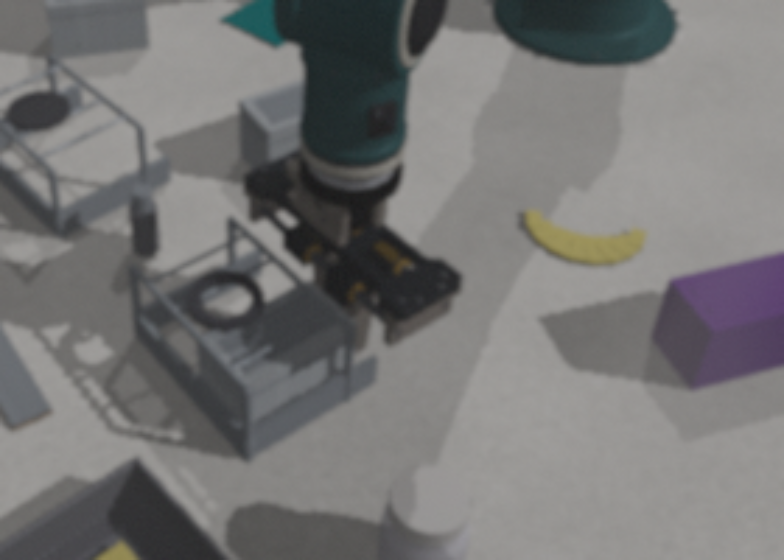

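>>> play_rows:
  steps:
    - [[0.06,0,0,0,0,0],[0.12,0,0,0,0,0],[0.16,0,0,0,0,0],[0.16,0,0,0,0,0]]

```text
time: 10.52
tool_pos: [585.3, 205.1, 15.8]
tcp_rot: [-1.572, 0.048, -0.038]
ft_force: [-10.7, -0.3, 8.5]
grip_width: 18.5
```

>>> play_rows:
  steps:
    - [[-0.3,0,0,0,0,0],[-0.8,0,0,0,0,0],[-1.4,-0.6,0,0,0,0],[-2,-2,0,0,0,0],[-2,-4,0,0,0,0],[-2,-5,0,0,0,0],[-2,-5,0,0,0,0]]
  grip: 1

```text
time: 11.4
tool_pos: [540.1, 208.3, 143.1]
tcp_rot: [-1.568, 0.04, -0.048]
ft_force: [0.2, -0.6, -1.7]
grip_width: 86.7
```

Run:
```python
from g import *
rows((433.2,-14.2,130,-10.4))
```

```text
t 11.40 pos [540.1 208.3 143.1] yaw -3.2 F [ 0.16 -0.57 -1.69] w 86.7 q [-0.44  0.43  0.02  1.85 -0.01  0.86  1.1 ]
[-3.78, 0.49, -9.13, -0.02, 0.72, 0.03] dist 247
```

>>> play_rows:
  steps:
    - [[-0.6,0.1,-1.2,0,0.15,0],[-1.4,0.2,-3.2,0,0.3,0],[-2.3,0.3,-5.2,0,0.45,0],[-3,0.4,-7.2,0,0.6,0],[-3.6,0.45,-8.6,0,0.7,0],[-3.78,0.49,-9.13,0,0.72,0],[-3.78,0.49,-9.13,0,0.72,0],[-3.78,0.49,-9.13,0,0.72,0]]

```text
time: 12.4
tool_pos: [432.5, -13.6, 128.4]
tcp_rot: [-1.566, 0.141, -0.141]
ft_force: [0.0, -0.3, 0.6]
grip_width: 91.9
```

Run:
```python
from g import *
rows((433.2,-14.2,22,-10.4))
```

```text
t 12.40 pos [432.5 -13.6 128.4] yaw -10.3 F [ 0.02 -0.34  0.57] w 91.9 q [-0.15  0.23  0.11  2.2  -0.04  0.72  1.38]
[0.03, 4.26, -0.02, -0.00, 0.01, 0.00] dist 106
```

>>> play_rows:
  steps:
    - [[0,1,0,0,0,0],[0,2.4,0,0,0,0],[0,3.6,0,0,0,0],[0.03,4.15,0,0,0,0],[0.03,4.26,-0.02,0,0,0],[0.03,4.26,-0.02,0,0,0]]

```text
time: 13.15
tool_pos: [433.1, -15.3, 22.6]
tcp_rot: [-1.566, 0.141, -0.143]
ft_force: [0.4, 0.2, -0.7]
grip_width: 91.8
```

>>> play_rows:
  steps:
    - [[0,0,0,0,0,0],[0,0,0,0,0,0],[0,0,0,0,0,0],[0,0,0,0,0,0],[0,0,0,0,0,0]]
  grip: 0.4
  newtons: 40

```text
time: 13.78
tool_pos: [432.6, -15.6, 22.4]
tcp_rot: [-1.566, 0.142, -0.143]
ft_force: [-1.7, 0.4, 6.1]
grip_width: 59.5
```

>>> play_rows:
  steps:
    - [[0,-0.3,0,0,0,0],[0,-0.8,0,0,0,0],[0,-1.1,0,0,0,0],[0,-1.2,0,0,0,0],[0,-1.2,0,0,0,0],[0,-1.2,0,0,0,0],[0,-1.2,0,0,0,0],[0,-1.2,0,0,0,0]]

```text
time: 14.78
tool_pos: [432.3, -15.6, 51.9]
tcp_rot: [-1.566, 0.143, -0.142]
ft_force: [-0.6, 0.5, -1.7]
grip_width: 60.0
```

Run:
```python
from g import *
f=manip.grab_frame("scene"); cv2.imwrite("pics/s5.png",cv2.resize(f["color"][110:310,180:460],None,fx=2.8,fy=2.8))
rows((*rk("disc",-140,37),52,1.05),(*rk("ring",-140,-37),52,-3.25))
```

```text
t 14.82 pos [432.3 -15.6  51.9] yaw -10.4 F [-0.55  0.38 -1.51] w 60.1 q [-0.13  0.38  0.1   2.24 -0.07  0.53  1.42]
[2.64, -0.00, -3.38, 0.00, -1.15, -0.00] dist 107
[1.53, -0.00, 6.43, 0.00, -0.72, -0.00] dist 165
```

View pics/s5.png

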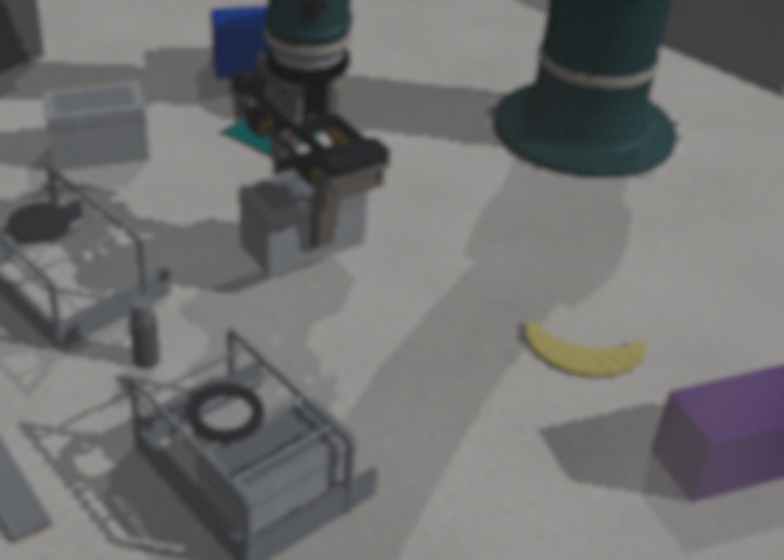

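>>> play_rows:
  steps:
    - [[0.2,0,0.6,0,-0.1,0],[0.5,0,1.8,0,-0.2,0],[0.8,0,3.2,0,-0.4,0],[1.1,0,4.6,0,-0.55,0],[1.4,0,5.8,0,-0.7,0],[1.53,0,6.3,0,-0.72,0],[1.53,0,6.43,0,-0.72,0],[1.53,0,6.43,0,-0.72,0],[1.53,0,6.43,0,-0.72,0]]

```text
time: 15.95
tool_pos: [498.7, 134.4, 52.1]
tcp_rot: [-1.571, 0.046, -0.045]
ft_force: [0.9, -0.1, -1.7]
grip_width: 60.0
```

Run:
```python
from g import *
rows((*rk("ring",-140,-37),23,-3.25),(*rk("ring",-75,-37),23,-3.25))
```

```text
t 15.95 pos [498.7 134.4  52.1] yaw -3.3 F [ 0.87 -0.13 -1.71] w 60.0 q [-0.38  0.48  0.06  2.04 -0.05  0.62  1.23]
[0.00, 1.16, 0.05, 0.00, -0.00, -0.00] dist 29
[2.60, 1.16, 0.06, 0.00, -0.00, -0.00] dist 71
```

>>> play_rows:
  steps:
    - [[0,0.5,0,0,0,0],[0,1,0.05,0,0,0],[0,1.14,0.05,0,0,0],[0.5,1.16,0.05,0,0,0],[1.1,1.16,0.05,0,0,0],[1.8,1.16,0.05,0,0,0],[2.4,1.16,0.05,0,0,0],[2.6,1.16,0.06,0,0,0],[2.6,1.16,0.06,0,0,0],[2.6,1.16,0.06,0,0,0]]

```text
time: 17.2
tool_pos: [563.4, 133.5, 22.9]
tcp_rot: [-1.57, 0.044, -0.043]
ft_force: [-0.0, -0.0, -1.8]
grip_width: 60.0
```

>>> play_rows:
  steps:
    - [[0,0,0,0,0,0],[0,0,0,0,0,0],[0,0,0,0,0,0],[0,0,0,0,0,0],[-0.8,0,0,0,0,0],[-2,0,0,0,0,0],[-3.2,0,0,0,0,0],[-4,0,0,0,0,0],[-4,0,0,0,0,0]]
  grip: 1

```text
time: 18.32
tool_pos: [463.2, 139.2, 23.2]
tcp_rot: [-1.57, 0.044, -0.042]
ft_force: [0.0, -0.4, 0.3]
grip_width: 91.7
```

>>> play_rows:
  steps:
    - [[0,0.28,0,0,0,0],[0,0.28,0,0,0,0],[0,0.28,0,0,0,0],[0,0.28,0,0,0,0],[0,0.28,0,0,0,0],[0,0.28,0,0,0,0],[0,0.28,0,0,0,0]]
  grip: 0.2

```text
time: 19.2
tool_pos: [464.2, 139.1, 16.2]
tcp_rot: [-1.57, 0.044, -0.044]
ft_force: [-0.3, 0.1, -0.7]
grip_width: 24.3
```

Run:
```python
from g import *
f=manip.grab_frame("scene"); cv2.imwrite("pics/s6.png",cv2.resize(f["color"][150:350,180:460],None,fx=2.8,fy=2.8))
rows((*rk("ring",-60,-37),16,-3.25))
```

```text
t 19.25 pos [464.3 139.1  16.1] yaw -3.2 F [-0.81  0.38 -0.05] w 20.2 q [-0.4   0.51  0.05  2.13 -0.05  0.5   1.2 ]
[4.59, 0.01, -0.06, -0.00, 0.01, 0.00] dist 115
```

View pics/s6.png

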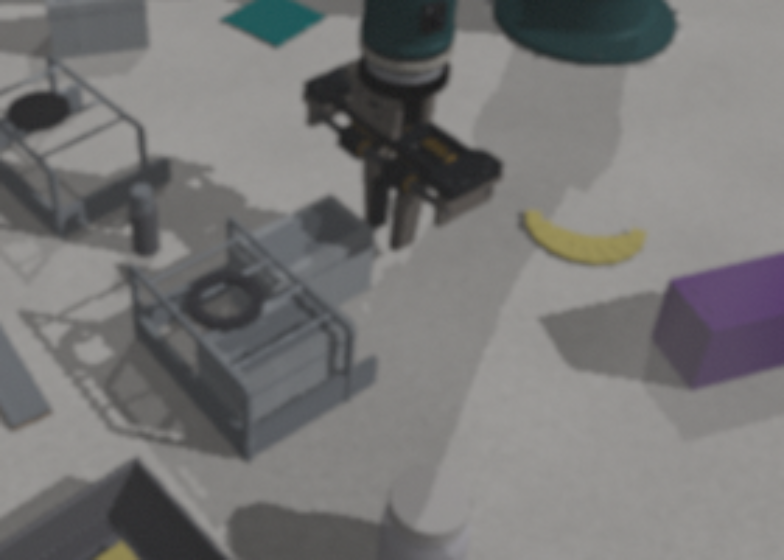

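>>> play_rows:
  steps:
    - [[0.5,0,0,0,0,0],[1.1,0,0,0,0,0],[1.8,0,-0.03,0,0,0],[2.5,0,-0.03,0,0,0],[3.2,0,-0.05,0,0,0],[3.9,0,-0.06,0,0,0],[4.4,0,-0.06,0,0,0],[4.6,0,-0.06,0,0,0]]

```text
time: 20.25
tool_pos: [579.7, 130.8, 15.9]
tcp_rot: [-1.57, 0.044, -0.044]
ft_force: [-3.0, 0.2, 2.0]
grip_width: 18.2
```

>>> play_rows:
  steps:
    - [[0.08,0,0,0,0,0],[0.16,0,0,0,0,0],[0.24,0,0,0,0,0],[0.24,0,0,0,0,0]]

```text
time: 20.75
tool_pos: [581.1, 130.8, 15.9]
tcp_rot: [-1.571, 0.049, -0.038]
ft_force: [-11.2, -0.3, 7.3]
grip_width: 18.7
```

Run:
```python
from g import *
s=st(); p=np.array(s["tool_pos"])[:2]-RACK["ring"][:2]; a=np.radians(-3.25); print(p[0]*np.cos(a)+p[1]*np.sin(a))
```

```text
t 20.75 pos [581.1 130.8  15.9] yaw -3.2 F [-11.24  -0.3    7.26] w 18.7 q [-0.32  0.64  0.05  1.85 -0.06  0.65  1.28]
-57.656975862805254
```

>>> play_rows:
  steps:
    - [[-0.3,0,0,0,0,0],[-0.8,0,0,0,0,0],[-1.4,-0.6,0,0,0,0],[-2,-2,0,0,0,0],[-2,-4,0,0,0,0],[-2,-5,0,0,0,0],[-2,-5,0,0,0,0],[-2,-5,0,0,0,0]]
  grip: 1

```text
time: 21.75
tool_pos: [534.2, 133.5, 140.2]
tcp_rot: [-1.571, 0.045, -0.043]
ft_force: [-0.3, -0.5, -0.8]
grip_width: 91.5
```

Run:
```python
from g import *
rows((471.9,-327,130,-27.0))
```

```text
t 21.75 pos [534.2 133.5 140.2] yaw -3.2 F [-0.35 -0.49 -0.79] w 91.5 q [-0.36  0.39  0.07  1.92 -0.04  0.84  1.24]
[-1.46, 0.42, -18.53, 0.00, 2.38, -0.01] dist 465
```

>>> play_rows:
  steps:
    - [[-0.2,0,-1.2,0,0.2,0],[-0.3,0.1,-3.2,0,0.5,0],[-0.5,0.1,-5.4,0,0.8,0],[-0.6,0.2,-7.6,0,1.1,0],[-0.8,0.2,-9.8,0,1.4,0],[-1,0.3,-12,0,1.6,0],[-1.1,0.3,-14.2,0,1.9,0],[-1.3,0.4,-16.4,0,2.2,0],[-1.4,0.42,-18,0,2.38,0],[-1.46,0.42,-18.53,0,2.38,0]]

```text
time: 23.0
tool_pos: [469.6, -330.3, 129.4]
tcp_rot: [-1.539, 0.376, -0.372]
ft_force: [1.0, 0.8, -0.3]
grip_width: 92.1
```

>>> play_rows:
  steps:
    - [[0,0,0,0,0,0],[0,0,0,0,0,0]]

```text
time: 23.25
tool_pos: [472.9, -324.9, 130.2]
tcp_rot: [-1.538, 0.368, -0.367]
ft_force: [0.1, 1.9, -0.7]
grip_width: 91.8
```

Run:
```python
from g import *
rows((471.9,-327,22,-27.0))
```

```text
t 23.25 pos [ 472.9 -324.9  130.2] yaw -26.9 F [ 0.05  1.85 -0.75] w 91.8 q [ 0.31  0.45  0.3   1.88 -0.17  0.84  1.8 ]
[0.01, 4.33, -0.10, -0.01, 0.01, -0.01] dist 108
```

>>> play_rows:
  steps:
    - [[0,0.8,0,0,0,0],[0,2.2,0,0,0,0],[0,3.6,0,0,0,0],[0,4.2,0,0,0,0],[0,4.33,0,0,0,0],[0,4.33,0,0,0,0]]

```text
time: 24.0
tool_pos: [473.5, -327.0, 23.2]
tcp_rot: [-1.539, 0.368, -0.37]
ft_force: [0.6, 0.3, 0.7]
grip_width: 92.0
```

>>> play_rows:
  steps:
    - [[0,0,0,0,0,0],[0,0,0,0,0,0],[0,0,0,0,0,0],[0,0,0,0,0,0],[0,0,0,0,0,0]]
  grip: 0.3
  newtons: 55

```text
time: 24.62
tool_pos: [472.6, -328.0, 22.8]
tcp_rot: [-1.54, 0.369, -0.371]
ft_force: [-2.2, -2.7, 3.6]
grip_width: 59.8
```

>>> play_rows:
  steps:
    - [[0,-0.3,0,0,0,0],[0,-0.8,0,0,0,0],[0,-1.1,0,0,0,0],[0,-1.2,0,0,0,0],[0,-1.2,0,0,0,0],[0,-1.2,0,0,0,0],[0,-1.2,0,0,0,0],[0,-1.2,0,0,0,0]]

```text
time: 25.62
tool_pos: [472.6, -326.9, 52.1]
tcp_rot: [-1.539, 0.37, -0.369]
ft_force: [1.1, -0.4, -6.5]
grip_width: 59.5
```

Run:
```python
from g import *
rows((*rk("disc",-140,0),52,1.05))
f=manip.grab_frame("scene"); cv2.imwrite("pics/s7.png",cv2.resize(f["color"][80:280,130:410],None,fx=2.8,fy=2.8))
```

```text
t 25.62 pos [ 472.6 -326.9   52.1] yaw -27.0 F [ 1.15 -0.35 -6.52] w 59.5 q [ 0.34  0.56  0.26  1.91 -0.22  0.69  1.84]
[-2.89, 0.01, 6.57, -0.00, -2.81, -0.00] dist 180
```

View pics/s7.png

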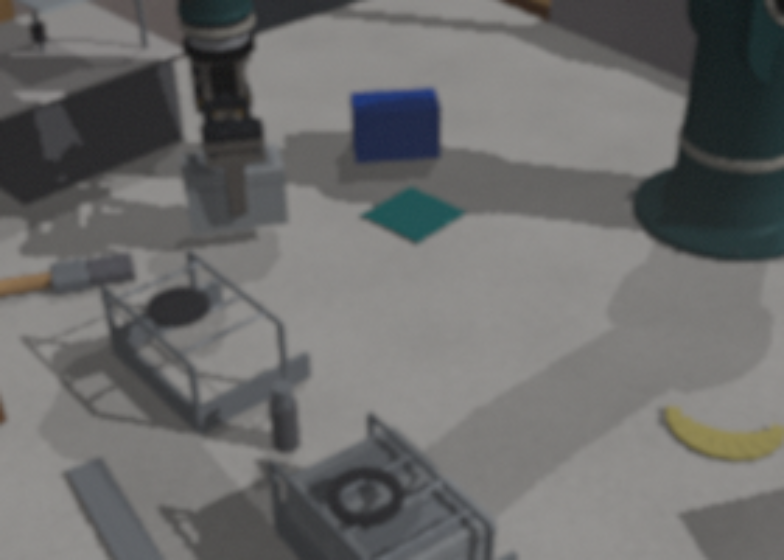

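>>> play_rows:
  steps:
    - [[-0.4,0,0.6,0,-0.3,0],[-0.9,0,1.6,0,-0.7,0],[-1.4,0,2.8,0,-1.2,0],[-1.9,0,4,0,-1.7,0],[-2.4,0,5.2,0,-2.2,0],[-2.8,0,6.2,0,-2.6,0],[-2.89,0,6.57,0,-2.81,0],[-2.89,0,6.57,0,-2.81,0],[-2.89,0,6.57,0,-2.81,0],[-2.89,0,6.57,0,-2.81,0]]

```text
time: 26.92
tool_pos: [482.7, -149.1, 52.3]
tcp_rot: [-1.571, -0.013, 0.013]
ft_force: [-0.1, -0.3, -5.9]
grip_width: 59.9
```

Run:
```python
from g import *
rows((*rk("disc",-140,0),23.5,1.05),(*rk("disc",-75,0),23.5,1.05))
```

```text
t 26.93 pos [ 482.7 -149.1   52.3] yaw 1.0 F [-0.09 -0.29 -5.91] w 59.9 q [ 0.13  0.47  0.13  2.07 -0.1   0.6   1.91]
[0.00, 1.15, 0.06, 0.00, -0.01, -0.00] dist 29
[2.60, 1.15, 0.06, 0.00, -0.01, -0.00] dist 71
```

>>> play_rows:
  steps:
    - [[0,0.5,0,0,0,0],[0,1,0.05,0,0,0],[0,1.13,0.05,0,0,0],[0.5,1.15,0.05,0,0,0],[1.1,1.15,0.05,0,0,0],[1.8,1.15,0.05,0,0,0],[2.4,1.15,0.05,0,0,0],[2.6,1.15,0.06,0,0,0],[2.6,1.15,0.06,0,0,0],[2.6,1.16,0.06,0,0,0]]

```text
time: 28.18
tool_pos: [547.0, -145.0, 23.1]
tcp_rot: [-1.571, -0.014, 0.016]
ft_force: [-1.2, -1.3, -5.9]
grip_width: 59.7
```

>>> play_rows:
  steps:
    - [[0,0,0,0,0,0],[0,0,0,0,0,0],[0,0,0,0,0,0],[0,0,0,0,0,0],[-0.8,0,0,0,0,0],[-2,0,0,0,0,0],[-3.2,0,0,0,0,0],[-4,0,0,0,0,0],[-4,0,0,0,0,0]]
  grip: 1

```text
time: 29.3
tool_pos: [446.9, -147.1, 23.5]
tcp_rot: [-1.571, -0.014, 0.015]
ft_force: [0.1, 0.2, 0.1]
grip_width: 91.6
```

>>> play_rows:
  steps:
    - [[0,0.28,0,0,0,0],[0,0.28,0,0,0,0],[0,0.28,0,0,0,0],[0,0.28,0,0,0,0],[0,0.28,0,0,0,0],[0,0.28,0,0,0,0],[0,0.28,0,0,0,0]]
  grip: 0.2

```text
time: 30.18
tool_pos: [447.9, -146.9, 16.4]
tcp_rot: [-1.571, -0.015, 0.015]
ft_force: [0.2, 0.2, -0.1]
grip_width: 24.3
```

Run:
```python
from g import *
f=manip.grab_frame("scene"); cv2.imwrite("pics/s8.png",cv2.resize(f["color"][80:280,130:410],None,fx=2.8,fy=2.8))
rows((*rk("disc",-60,0),16,1.05))
```

```text
t 30.23 pos [ 447.9 -146.9   16.4] yaw 1.1 F [-0.52 -0.36 -0.  ] w 19.9 q [ 0.15  0.5   0.11  2.16 -0.12  0.49  1.94]
[4.59, 0.02, -0.05, -0.00, 0.00, 0.00] dist 115
```

View pics/s8.png

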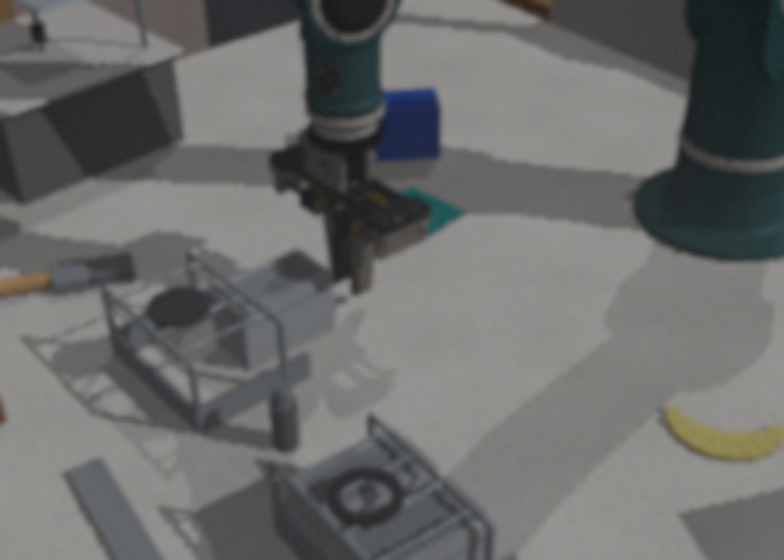

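>>> play_rows:
  steps:
    - [[0.5,0,0,0,0,0],[1.1,0,0,0,0,0],[1.8,0,-0.03,0,0,0],[2.5,0,-0.03,0,0,0],[3.2,0,-0.05,0,0,0],[3.9,0,-0.05,0,0,0],[4.4,0,-0.05,0,0,0],[4.6,0,-0.05,0,0,0]]

```text
time: 31.22
tool_pos: [562.7, -145.8, 16.0]
tcp_rot: [-1.57, -0.014, 0.017]
ft_force: [-7.5, 0.4, 6.6]
grip_width: 18.5
```

>>> play_rows:
  steps:
    - [[0.08,0,0,0,0,0],[0.16,0,0,0,0,0],[0.24,0,0,0,0,0],[0.24,0,0,0,0,0]]

```text
time: 31.72
tool_pos: [564.8, -145.7, 16.0]
tcp_rot: [-1.569, -0.008, 0.021]
ft_force: [-12.8, 0.3, 10.6]
grip_width: 18.4
```

Run:
```python
from g import *
s=st(); p=np.array(s["tool_pos"])[:2]-RACK["disc"][:2]; a=np.radians(1.05); print(p[0]*np.cos(a)+p[1]*np.sin(a))
```

```text
t 31.73 pos [ 564.8 -145.7   16. ] yaw 1.1 F [-12.76   0.27  10.57] w 18.4 q [ 0.1   0.63  0.12  1.89 -0.12  0.64  1.89]
-57.869198635063945
```

>>> play_rows:
  steps:
    - [[0.06,0,0,0,0,0],[0.12,0,0,0,0,0],[0.12,0,0,0,0,0]]

```text
time: 32.1
tool_pos: [564.6, -145.7, 15.9]
tcp_rot: [-1.568, -0.003, 0.026]
ft_force: [-21.9, 0.4, 18.8]
grip_width: 18.4
```

>>> play_rows:
  steps:
    - [[-0.4,0,0,0,0,0],[-0.9,0,0,0,0,0],[-1.5,-0.6,0,0,0,0],[-2.2,-2,0,0,0,0],[-3.5,-4,0,0,0,0],[-4,-6,0,0,0,0],[-4,-7,0,0,0,0],[-4,-7,0,0,0,0]]
  grip: 1

```text
time: 33.1
tool_pos: [473.5, -148.0, 193.4]
tcp_rot: [-1.572, -0.02, 0.011]
ft_force: [0.3, 0.8, -0.9]
grip_width: 92.0
```

Run:
```python
from g import *
st(); out=[]
for n in("top","scene"):
    f=manip.grab_frame(n); pickle.dump(f,open(f"{n}9.pkl","wb"))
    D=cloud(f)
    for r in RACK:
        a=np.radians(RACK[r][2]);d=D-np.array([*RACK[r][:2],0]);lx=d[...,0]*np.cos(a)+d[...,1]*np.sin(a); ly=-d[...,0]*np.sin(a)+d[...,1]*np.cos(a)
        m=(f["z_map"]>0)&(abs(lx)<75)&(abs(ly)<72)&(abs(D[...,2]-70)<4)
        l,c=cv2.connectedComponents(m.astype(np.uint8))
        print(n,r,m.sum(),"x",np.percentile(lx[m],[1,5,10,50,90,95,99]).round(1),"y",np.percentile(ly[m],[1,5,50,95,99]).round(1), "zmed",np.median(D[...,2][m]).round(1))
t=ld("top9.pkl"); cv2.imwrite("pics/t9.png",cv2.resize(np.clip(t["color"][90:310,90:490]*1.5,0,255).astype(np.uint8),None,fx=2,fy=2))
s=ld("scene9.pkl"); cv2.imwrite("pics/s9.png",cv2.resize(np.clip(s["color"][110:330,130:490]*1.5,0,255).astype(np.uint8),None,fx=2.2,fy=2.2))
```

```text
t 33.10 pos [ 473.5 -148.   193.4] yaw 1.1 F [ 0.25  0.83 -0.95] w 92.0 q [ 0.09  0.23  0.17  2.01 -0.05  0.9   1.87]
top ring 1312 x [-47.6 -44.6 -40.2   2.6  50.8  57.5  61.8] y [-64.  -60.4   8.7  64.   67.9] zmed 70.3
top disc 423 x [-47.5 -45.6 -42.7 -14.4  50.   58.7  62.6] y [-26.7 -24.4   8.6  31.2  32.9] zmed 70.2
scene ring 1398 x [-47.  -43.4 -31.5   8.7  50.4  54.9  63. ] y [-63.9 -59.9  20.5  64.7  66.4] zmed 71.3
scene disc 321 x [-47.1 -43.7 -32.7   1.4  52.2  55.4  63.1] y [-29.2 -23.1  17.1  30.8  32. ] zmed 71.1
```

View pics/t9.png

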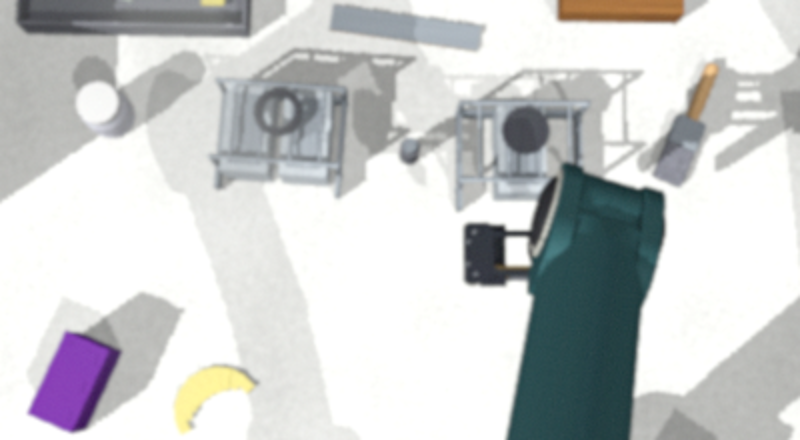

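View pics/s9.png

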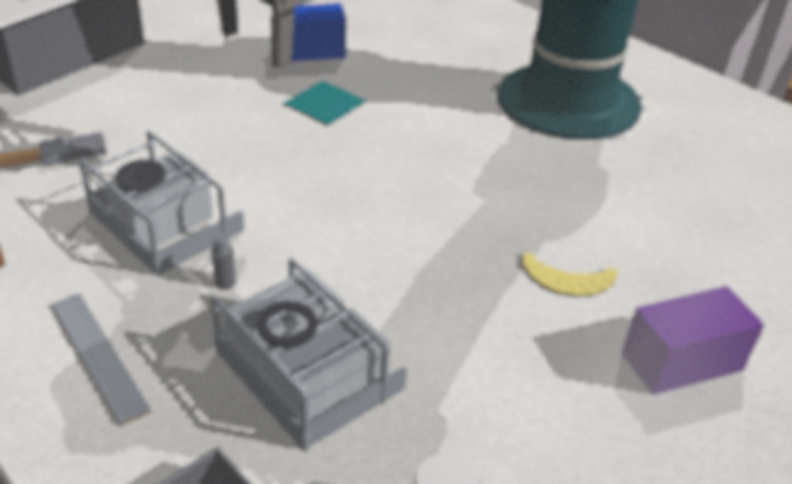

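```bash
python3 -c "
from cell import manip
print(manip.close_job())"
```

```text
the job is handed in; nothing more can be done
None
```

I weighed all three tins, racked each one by weight, and handed the job in at about 33 s. No verdict comes back.

| Tin | Vertical force when lifted | Verdict | Rack |
|---|---|---|---|
| Left | about −2 N | light | ring |
| Middle | about −1.7 N | light | ring |
| Right | about −6.5 N | heavy | disc |

I set each tin down part-way into the mouth of its rack, then pushed it from behind with the part-closed fingers. At the back stop the push force rose to between 11 and 22 N.

**Last checks:** both cameras put the near ends at about x −47 mm in the rack frames, where −48 is at the stop. The tin tops were 70–71 mm up, so all three stand upright. The gripper was open and clear of everything. The bystanders in view looked unmoved; I judged this by eye, without measuring. In the last pictures the glass square was hidden from the top camera and the jar was out of frame in the scene crop, but each showed in the other view.

**One mishap:** on the first carry the held left tin bumped the ring rack's roof edge, with about 33 N on the wrist, because I brought it in too high. I backed off, checked it was still upright and centred in the grip, then lowered it and went in along the table. The other two went in low with no such contact.

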